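# Show the apprentice the tool and the place for the next carving cut

## Robot

A 7-joint arm with a two-finger parallel gripper is mounted at the origin on the work surface. World frame = base frame: x ahead of the robot, y to its left, z up, the work surface at z = 0. Lengths are in m, angles in rad, forces in N, time in s.
With the tool pointing down it reaches from about 0.4 to 0.85 m from the base axis. Payload 4.5 kg.
Tool frame: the origin (TCP) lies between the finger pads; the fingertips stand 8 mm ahead of it and the grasp point (between the pads) lies 11 mm behind it; z points along the fingers, x is the direction in which the jaws open and shut, and the axes are right-handed (so a half turn about z gives the same grasp; the last joint's range is limited). The gripper opens to 88 mm and grips with 3 to 60 N. Pads are 18 mm wide; open, the fingers measure 123 mm over their backs; the gripper's body (75 mm by 187 mm) begins 45 mm behind the grasp point.
Start: joints at [1.301, 0.689, -0.195, 1.565, 0.157, 0.902, -0.215], TCP at [0.187, -0.596, 0.247] pointing down, gripper open.
Joint ranges: [-3.01, 3.01], [-0.46, 2.08], [-1.47, 1.51], [0.13, 2.56], [-1, 4.14], [0.04, 2.09], [-2.66, 2.66]. Speed limits (rad/s): [2.57, 2.57, 3.14, 3.14, 3.14, 3.14, 3.14].

## Interface

Orientations are given as a unit quaternion [w, x, y, z].
In Python, from cell import ctrl gives the robot as it stands. The module is installed in compiled form; this text tells all that it offers.
- The arm moves only by the tool drive_tool, never from a script. Its argument "targets" is a list that holds one entry, the list of rows, each a list of 5 numbers: the shift along the tool's x, y, z in mm, then the turn about the tool's z in rad, then the opening, from -1 (shut) to 1 (fully open), so that 0 is half open. In form: [[[dx, dy, dz, yaw, gripper], ...]]. A call has 1 to 20 rows; each row shifts and turns the commanded pose from where the row before left it, along the tool's axes as they then stand; what a row does not reach is not made up. A row lasts 1/8 s, in which the tool goes at most 62.5 mm and 10.7 degrees, less where a joint would pass 70% of its speed; a pose out of reach is approached as far as the arm can. A call is refused whole if a number of a shift passes 62.5 or a number of a turn 0.188, either way. A call with a gripper value outside its range is refused whole. The fingers move at their own pace and stop on an object; the grip force is fixed at half the most. Time passes only in rows, so rows that do not move let the fingers close. It gives the time, the measured TCP pose, the force and the opening at its end, in the units of the state.
- ctrl.state(): the state, without advancing time (a new reading comes with each control period).
- ctrl.capture(name): name is "scene" or "side" or "wrist"; returns (picture, depth): 480x640x3 uint8, blue, green, red; 480x640 float32, m along the optical axis (not along the pixel's ray), 0 where there is no reading.
- ctrl.camera_model(name): a dict with "fx", "fy", "cx", "cy" (pixels), "eye" and "rotation" of the camera in the world. Camera axes: x right, y down, z forward; pixel columns grow to the right and rows downward; lengths in m; the calibration is good to about 2 mm. The wrist camera is an equidistant fisheye: a pixel r from the principal point sees the ray r / f radians off the axis. A picture is of the moment at which its call begins: read the wrist's pose just before it. camera_model takes no time and is no camera call; for the wrist camera it gives the pose at the moment of the call.
- ctrl.close_job(): hands the job in, once; it reports no verdict.
The state is a dict: "t": time; "joint_positions": joint angles; "joint_velocities": joint speeds; "tau": joint torques, N m; "eef_pos": TCP position; "tool_rot": TCP orientation; "wrist_force": force on the tool from outside, world axes, zero at the start; "moment": the same for the moment, N m; "opening": opening from 0.0 (shut) to 1.0 (fully open).
Only numpy, scipy, OpenCV 4.12 (cv2) and the standard library are available. Lean on these libraries where they do the work, as an engineer would, in place of code of your own. Each camera call takes 0.05 s, during which the arm holds its last target. There are 200 camera calls.

## Task

Show the apprentice carver the next cut, touching nothing. From straight above, point with the fingertips at the fanned-out blade end of the fishtail gouge in the tool tray, two to three centimetres above it, for two seconds. Then rise well clear, so that you point at no other tool or carving on the way, come down to point in the same way at the middle of the one round boss on the panel that is still plain and uncarved, stay two seconds and finish there, still pointing at it.

Things in the scene. Friction and masses are not known exactly. Their poses are not given: they have to be found in the camera images.
- fishtail_gouge_blade (a point): Middle of the fanned blade end of the fishtail gouge (point at it first): wood-handled carving gouge 245 mm long; its 9 mm steel shank widens over the last 45 mm to a fan 34 mm wide. Loose in one tray compartment, handle towards the robot. The point is on the blade's centre line, 18 mm short of the cutting edge; x runs to that edge. Blade top within 6 mm of this height; handle top 35 mm above the bench.
- straight_gouge_blade (a point): Bystander: middle of the blade of a straight gouge, 245 mm long, same wooden handle, steel blade of one narrow width (12 mm) to its square end. Loose in the tray, x towards its cutting end.
- skew_chisel_blade (a point): Bystander: middle of the blade of a skew chisel, 245 mm long, same wooden handle, flat blade of one width (18 mm) with a slanting end. Loose in the tray, x towards its cutting end.
- carving_knife_blade (a point): Bystander: middle of the blade of a carving knife, 200 mm long, plump dark handle without ferrule, short pointed blade 70 mm long and 13 mm wide. Loose in the tray, x towards its point.
- tool_tray: Open wooden tray, fixed, 290 mm long (its x, the way the tools lie) by 232 mm wide, rim 24 mm high; three low dividers make four lengthwise compartments about 50 mm wide, 54 mm apart centre to centre, floor 6 mm above the bench. Any tool may be in any compartment. Origin: centre of its underside, on the bench (z = 0).
- boss_top (a point): Centre of the flat top of the plain boss (the place to point at second): a round disc 56 mm across standing 10 mm proud of the panel's ground, still flat and smooth, without any carving. Fixed on the panel, in any of its four places. Its top is 45 mm above the bench.
- rosette_top (a point): Bystander: centre of the carved rosette on the panel, about as wide as the boss (54 mm) but finished with six petals and a round button; its button is about 47 mm above the bench.
- grapes_top (a point): Bystander: centre of the carved bunch of grapes on the panel, about 60 mm long and 60 mm wide, made of many small round berries; its top is about 45 mm above the bench.
- leaf_top (a point): Bystander: centre of the carved five-lobed vine leaf on the panel, about 60 mm across, with carved veins; its top is about 45 mm above the bench.
- panel: Relief-carving panel 200 mm (x) by 230 mm (y), wedged between battens on a holding board 270 by 300 mm; fixed. Carved ground 35 mm above the bench, raised border with white paper 46 mm above it. Boss, rosette, grapes and leaf stand on it in a two by two pattern, 86 mm apart along x, 104 mm along y, in any order. Origin: centre of the underside.
- mallet_mid (a point): Bystander: middle of a round carver's mallet of dark wood standing loose on its head, 94 mm across and 245 mm tall; this point is on its axis 120 mm above the bench.
Not all that is in view belongs to the job. What is shaped like the part that bears fishtail_gouge_blade but green is not meant.

How it is judged:
By the outcome, as a careful person would: the job done as asked, in the order asked, and still so for the second after the job is handed in, with the robot touching nothing.
It also fails if it takes over 43 s, if anything falls off the work surface, if the arm or the gripper's body presses on something with over 40 N, if the wrist force passes 120 N, or if a joint passes its speed limit or range.

## Working session

There is one attempt and no reset: what is moved stays moved. The work goes in short steps, Python scripts to look and compute and a tool call to move; the robot and the scene stay as the last step left them, time stands still between calls to the robot, and variables do not carry over. Pictures are saved under pics/ and viewed, about 8 in all and at most 12, crops included, and the job is handed in when it is done.

Besides the shell and the picture viewer there is one more tool, called after ">>>" as name(argument=value, ...), one argument or row to a line, values as JSON. drive_tool: Moves the arm, as the interface text tells. Its arguments: {"type":"object","properties":{"targets":{"type":"array"}},"required":["targets"]}

```bash
mkdir -p pics
cat > h.py <<'E'
import numpy as np, cv2
from cell import ctrl
def grab(n):
    m=ctrl.camera_model(n); im,d=ctrl.capture(n); np.savez(f'{n}.npz',im=im,d=d,**{k:np.array(m[k]) for k in('fx','fy','cx','cy','eye','rotation')}); return im,d,m
def world(n,pts,r=1):
    z=np.load(f'{n}.npz'); o=[]
    for u,v in pts:
        d=z['d'][v-r:v+r+1,u-r:u+r+1]; d=np.median(d[d>0]) if (d>0).any() else np.nan
        o.append(z['eye']+z['rotation']@np.array([(u-z['cx'])/z['fx']*d,(v-z['cy'])/z['fy']*d,d]))
    return np.array(o)
E
python3 - <<'E'
from h import *
for n in('scene','side'):
    im,d,m=grab(n); cv2.imwrite(f'pics/{n}.png',im); print(m)
s=ctrl.state(); print(s['t'],s['eef_pos'],s['tool_rot'],s['opening'])
E
```

```text
{'fx': 608.3319919155972, 'fy': 608.3319919155972, 'cx': 321.0869894905043, 'cy': 235.32092007395642, 'eye': array([1.56625802, 0.51851416, 1.54650445]), 'rotation': array([-0.19279191,  0.50916126,  0.78846118, -0.28620808])}
{'fx': 478.07601766040574, 'fy': 478.07601766040574, 'cx': 314.9454580335744, 'cy': 239.4252984593179, 'eye': array([0.09871697, 0.76757145, 1.00488438]), 'rotation': array([ 0.07130114, -0.19967042,  0.90951062, -0.35754482])}
0.1 [ 0.18675724 -0.59588455  0.24599414] [-4.38135707e-04  8.05974605e-01 -5.91949554e-01 -6.85422330e-04] 1.000097398197345
```

View pics/scene.png

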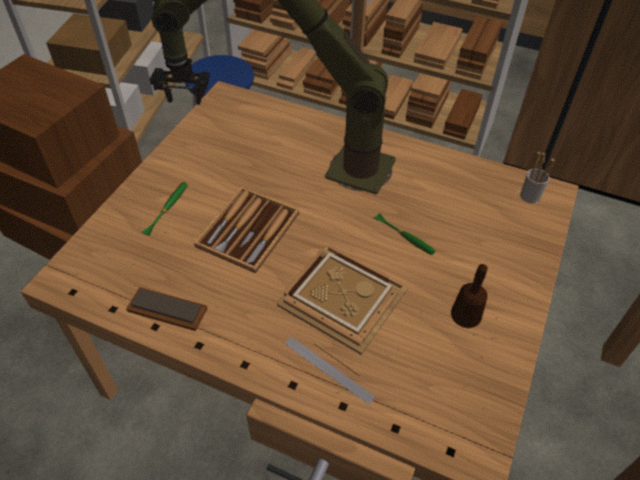

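View pics/side.png

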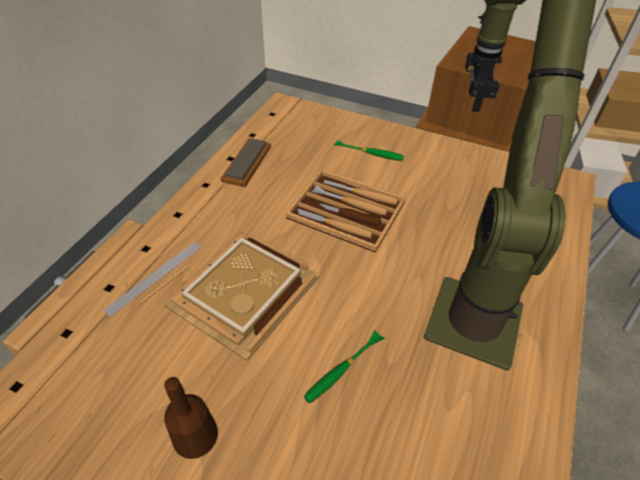

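The scene shows the tray at (248,230), the panel at (343,295), and the plain disc at scene (366,289) / side (242,303). 

Candidates for the fishtail are the four tray tools and two green decoys at scene (165,208) and (405,235). I exclude the decoys and will crop the tray and panel closely.

```bash
sed -i "s/^import numpy.*/&\nfrom scipy.spatial.transform import Rotation as R/; s/z\['rotation'\]@/R.from_quat(np.roll(z['rotation'],-1)).as_matrix()@/" h.py
python3 - <<'E'
from h import *
a=np.load('scene.npz')['im'];b=np.load('side.npz')['im']
f=lambda im,x,y,w,h:cv2.resize(im[y:y+h,x:x+w],(400,300),interpolation=cv2.INTER_CUBIC)
# scale: tray crops 120x90, panel crops 160x120
cv2.imwrite('pics/crops.png',np.vstack([np.hstack([f(a,190,185,120,90),f(b,285,167,120,90)]),np.hstack([f(a,265,240,160,120),f(b,160,232,160,120)])]))
print(world('scene',[(366,289),(343,295),(450,330)]).round(4)); print(world('side',[(242,303),(200,400)]).round(4))
E
```

```text
[[ 0.5312  0.2259  0.0463]
 [ 0.5737  0.169   0.0364]
 [ 0.5323  0.4968 -0.0027]]
[[0.528  0.2216 0.0456]
 [0.4526 0.4937 0.1209]]
```

View pics/crops.png

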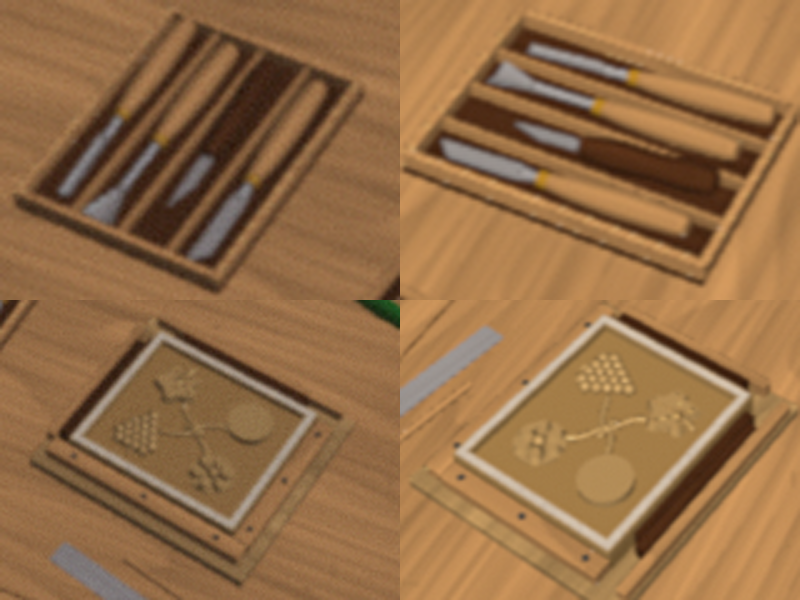

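The crops show the fan-shaped blade in the second compartment: scene ≈(221,247), side ≈(318,190). Its neighbours are the straight gouge, the dark-handled knife and the skew. The boss is the smooth disc; rosette, leaf and grapes are all clearly carved.

Run:
```python
from h import *
def plane(n,u,v,h):
    z=np.load(f'{n}.npz'); M=R.from_quat(np.roll(z['rotation'],-1)).as_matrix()
    r=M@[(u-z['cx'])/z['fx'],(v-z['cy'])/z['fy'],1]; return z['eye']+r*(h-z['eye'][2])/r[2]
print(world('side',[(319,191),(322,192),(338,197)],0).round(4)); print(world('scene',[(221,246),(222,244),(231,234)],0).round(4))
for n,e,f in(('side',(314.3,190),(345,199.4)),('scene',(219.7,249),(238,226.4))):
    E,F=plane(n,*e,.018),plane(n,*f,.022); x=(E-F)[:2]; L=np.linalg.norm(x); print(n,E,F,L,'blade',E[:2]-.018*x/L)
for n,p in(('side',(242.4,303.2)),('scene',(365,288.8))): print('boss',plane(n,*p,.045))
s=ctrl.state(); q=R.from_quat(np.roll(s['tool_rot'],-1)).as_matrix(); print(q.round(3), s['eef_pos'])
```

```text
[[ 0.542  -0.2685  0.0099]
 [ 0.5294 -0.263   0.0149]
 [ 0.4738 -0.2581  0.0196]]
[[ 0.5472 -0.2703  0.0164]
 [ 0.5402 -0.2703  0.0189]
 [ 0.487  -0.2677  0.0135]]
side [ 0.55350391 -0.25805418  0.018     ] [ 0.44945604 -0.25466988  0.022     ] 0.10410289554381909 blade [ 0.53551342 -0.25746901]
scene [ 0.56091465 -0.26698918  0.018     ] [ 0.45426671 -0.25864215  0.022     ] 0.10697409619415257 blade [ 0.54296953 -0.26558467]
boss [0.52708691 0.22138579 0.045     ]
boss [0.53085314 0.22265808 0.045     ]
[[ 0.299 -0.954 -0.001]
 [-0.954 -0.299  0.002]
 [-0.002  0.    -1.   ]] [ 0.18675724 -0.59588455  0.24599414]
```

>>> drive_tool(
  targets=[
    [[-13,-27,0,0,-1],[-13,-27,0,0,-1],[-13,-27,0,0,-1],[-13,-27,0,0,-1],[-13,-27,0,0,-1],[-13,-27,0,0,-1],[-13,-27,0,0,-1],[-13,-27,0,0,-1],[-13,-27,0,0,-1],[-13,-27,0,0,-1],[-13,-27,0,0,-1],[-13,-27,0,0,-1],[-13,-27,0,0,-1],[-13,-27,0,0,-1],[-13,-27,0,0,-1],[-13,-27,0,0,-1],[0,0,0,0,-1],[0,0,0,0,-1]],
  ],
)

```text
t: 2.35
eef_pos: [0.5359, -0.2696, 0.2464]
tool_rot: [0.001, 0.806, -0.592, -0.0]
wrist_force: [0.3, -0.9, 0.2]
opening: 0.006
```

Run:
```python
from h import *
s=ctrl.state(); im,d,m=grab('wrist'); cv2.imwrite('pics/w1.png',im); print(s['t'],s['eef_pos'],R.from_quat(np.roll(s['tool_rot'],-1)).as_matrix().round(3),s['opening'],m,s['wrist_force'])
```

```text
2.35 [ 0.53587423 -0.26961452  0.24638154] [[ 0.298 -0.954 -0.002]
 [-0.954 -0.298 -0.001]
 [ 0.     0.002 -1.   ]] 0.005658167935282622 {'fx': 371.64829954431775, 'fy': 371.64829954431775, 'cx': 317.03851215220413, 'cy': 234.04328065216478, 'eye': array([ 0.59885425, -0.24919599,  0.38365114]), 'rotation': array([ 0.10644186,  0.79861089, -0.58724218, -0.07770072])} [ 0.25221956 -0.88806786  0.18691355]
```

View pics/w1.png

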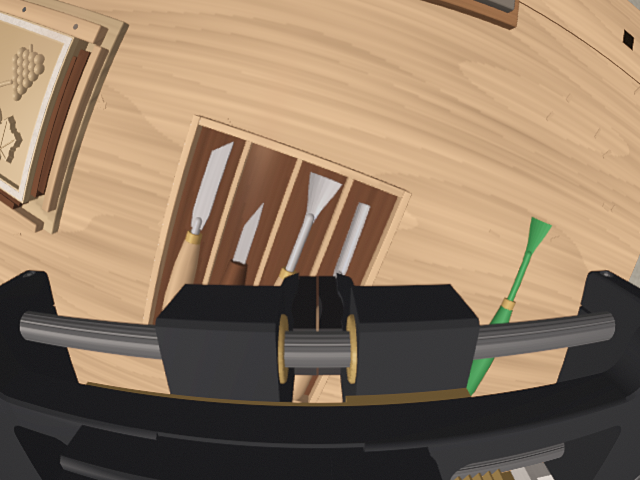

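The wrist view shows the fan edge from (309,172) to (343,183), with the ferrule at about (289,270). The straight gouge, knife and skew lie beside it, and the green decoy is at (535,240).

```bash
cat >> h.py <<'E'
def fish(u,v,h=None):
    z=np.load('wrist.npz'); M=R.from_quat(np.roll(z['rotation'],-1)).as_matrix()
    a=np.array([u-z['cx'],v-z['cy']]); r=np.hypot(*a); t=r/z['fx']; c=np.array([*(np.tan(t)*a/r),1])
    if h is None: return z['eye']+M@(c*np.median(z['d'][int(v)-1:int(v)+2,int(u)-1:int(u)+2]))
    w=M@c; return z['eye']+w*(h-z['eye'][2])/w[2]
E
python3 - <<'E'
from h import *
for p in((324,182),(321,190),(318,202),(305,235)): print(p,fish(*p).round(4))
a,b,f=fish(309,172,.016),fish(343,183,.016),fish(289,270,.022)
E=(a+b)/2; x=(E-f)[:2]; L=np.linalg.norm(x); P=E[:2]-.018*x/L; print('width',np.linalg.norm(a-b),L,E,f,'blade',P)
s=ctrl.state(); q=R.from_quat(np.roll(s['tool_rot'],-1)).as_matrix()
print(q.T@(np.array([*P,.016+.025+.008])-s['eef_pos'])*1000)
E
```

```text
(324, 182) [ 0.5563 -0.2702  0.0083]
(321, 190) [ 0.5476 -0.2698  0.0089]
(318, 202) [ 0.535  -0.2705  0.01  ]
(305, 235) [ 0.4992 -0.2677  0.0156]
width 0.035535310555802765 0.10260253238329166 [ 0.56211927 -0.27039909  0.016     ] [ 0.45982811 -0.26241169  0.022     ] blade [ 0.5441739  -0.26899782]
[  1.45079425  -8.80300021 197.46248906]
```

Run:
```python
from h import *
for n,p in(('bench',(250,80)),('bench',(430,150)),('floor',(265,200)),('floor',(280,180)),('floor',(335,215)),('floor2',(375,230)),('straight',(354,225)),('skew',(210,180)),('fan',(330,185)),('fan',(318,180)),('fan',(325,190))): print(n,fish(*p).round(4))
for h in(.009,.012):
    a,b,f=fish(309,172,h),fish(343,183,h),fish(289,270,.022)
    E=(a+b)/2; x=(E-f)[:2]; L=np.linalg.norm(x); print(np.linalg.norm(a-b),L,E[:2]-.018*x/L)
```

```text
bench [ 6.356e-01 -1.660e-01 -6.000e-04]
bench [ 6.232e-01 -3.671e-01 -6.000e-04]
floor [ 0.5201 -0.2176  0.0053]
floor [ 0.5448 -0.2268  0.0059]
floor [ 0.5287 -0.2905  0.0172]
floor2 [ 0.5239 -0.3373  0.0059]
straight [ 0.5233 -0.3133  0.0108]
skew [ 0.5252 -0.157   0.0121]
fan [ 0.5553 -0.2769  0.0091]
fan [ 0.5565 -0.2638  0.0092]
fan [ 0.5489 -0.2736  0.0095]
0.036211895356215516 0.1019376802717636 [ 0.54348093 -0.2693211 ]
0.035921930441752896 0.1022223651658245 [ 0.54377786 -0.26918268]
```

>>> drive_tool(
  targets=[
    [[2,-7.5,12,0,-1],[0,0,20,0,-1],[0,0,25,0,-1],[0,0,25,0,-1],[0,0,25,0,-1],[0,0,25,0,-1],[0,0,25,0,-1],[0,0,20,0,-1],[0,0,15,0,-1],[0,0,10,0,-1],[0,0,0,0,-1],[0,0,0,0,-1],[0,0,0,0,-1]],
  ],
)

```text
t: 4.03
eef_pos: [0.5452, -0.2686, 0.0455]
tool_rot: [-0.0, 0.806, -0.592, 0.001]
wrist_force: [0.5, 0.1, -0.6]
opening: 0.004
```

Run:
```python
from h import *
s=ctrl.state(); im,d,m=grab('wrist'); a,_,_=grab('scene'); b,_,_=grab('side')
f=lambda im,x,y,w,h:cv2.resize(im[y:y+h,x:x+w],(400,300),interpolation=cv2.INTER_CUBIC)
cv2.imwrite('pics/w2.png',np.vstack([cv2.resize(im[60:360,120:520],(800,600))[:300*1+300][100:400],np.hstack([f(a,170,175,120,90),f(b,275,147,120,90)])]))
print(s['t'],s['eef_pos'],s['tool_rot'])
q=R.from_quat(np.roll(s['tool_rot'],-1)).as_matrix(); print((s['eef_pos']+q[:,2]*.033)); print(q.T@(np.array([.5437,-.2693,.044])-s['eef_pos'])*1e3)
```

```text
4.025 [ 0.54522778 -0.26857071  0.04546978] [-1.38365065e-04  8.05956639e-01 -5.91974146e-01  6.98018945e-04]
[ 0.54527031 -0.26859062  0.01246981]
[0.23747809 1.67751846 1.46824632]
```

View pics/w2.png

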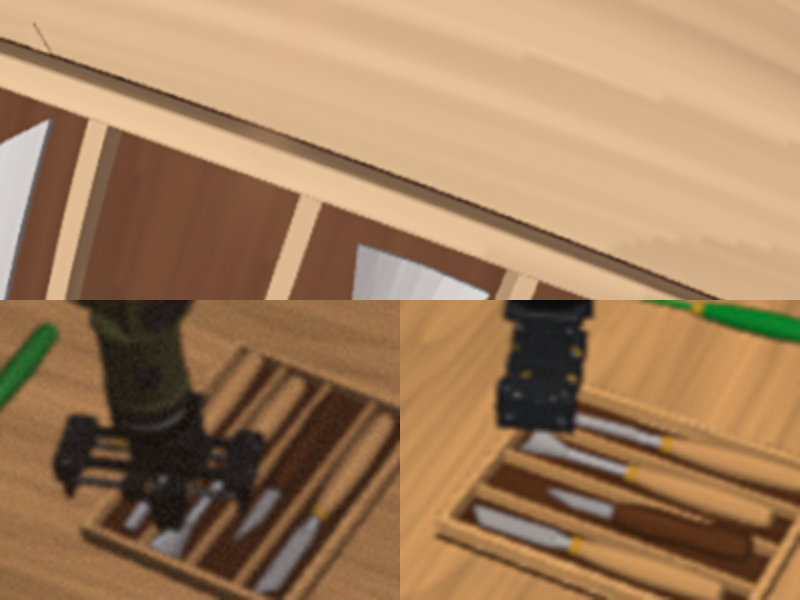

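The close view shows the fan edge from (298.5,232.5) to (365,257) in wrist pixels, directly ahead of the fingers. I'll check the edge position from there.

Run:
```python
from h import *
a,b=fish(298.5,232.5,.0095),fish(365,257,.0095);E=(a+b)/2;print(a,b,np.linalg.norm(a-b),E,fish(330,252))
n=np.array([-(b-a)[1],(b-a)[0]]);n/=np.linalg.norm(n);print(n,E[:2]-.018*n*np.sign(n[0]))
```

```text
[ 0.56166184 -0.25349148  0.0095    ] [ 0.5594665  -0.28843049  0.0095    ] 0.03500791192141556 [ 0.56056417 -0.27096098  0.0095    ] [ 0.55653088 -0.27117578  0.00857131]
[ 0.9980318  -0.06270993] [ 0.5425996  -0.26983221]
```

>>> drive_tool(
  targets=[
    [[0,2,1,0,-1],[0,0,0,0,-1],[0,0,0,0,-1],[0,0,0,0,-1],[0,0,0,0,-1],[0,0,0,0,-1],[0,0,0,0,-1],[0,0,0,0,-1],[0,0,0,0,-1],[0,0,0,0,-1],[0,0,0,0,-1],[0,0,0,0,-1],[0,0,0,0,-1],[0,0,0,0,-1],[0,0,0,0,-1],[0,0,0,0,-1],[0,0,0,0,-1],[0,0,0,0,-1],[0,0,0,0,-1],[0,0,0,0,-1]],
  ],
)

```text
t: 6.68
eef_pos: [0.5428, -0.2689, 0.0437]
tool_rot: [0.0, 0.806, -0.592, 0.0]
wrist_force: [-0.8, -0.0, 0.7]
opening: 0.005
```

>>> drive_tool(
  targets=[
    [[0,0,-15,0,-1],[0,0,-30,0,-1],[0,0,-40,0,-1],[0,0,-40,0,-1],[0,0,-40,0,-1],[0,0,-40,0,-1],[0,0,-30,0,-1],[0,0,-20,0,-1],[0,0,0,0,-1]],
  ],
)

```text
t: 7.8
eef_pos: [0.5436, -0.2693, 0.3012]
tool_rot: [-0.0, 0.806, -0.592, 0.002]
wrist_force: [-0.7, -0.3, -0.3]
opening: 0.005
```

>>> drive_tool(
  targets=[
    [[-15,-4,0,0,-1],[-27,-7.6,0,0,-1],[-27,-7.6,0,0,-1],[-27,-7.6,0,0,-1],[-27,-7.6,0,0,-1],[-27,-7.6,0,0,-1],[-27,-7.6,0,0,-1],[-27,-7.6,0,0,-1],[-27,-7.6,0,0,-1],[-27,-7.6,0,0,-1],[-27,-7.6,0,0,-1],[-27,-7.6,0,0,-1],[-27,-7.6,0,0,-1],[-27,-7.6,0,0,-1],[-27,-7.6,0,0,-1],[-27,-7.6,0,0,-1],[-27,-7.6,0,0,-1],[-25,-7,0,0,-1],[0,0,0,0,-1],[0,0,0,0,-1]],
  ],
)

```text
t: 10.3
eef_pos: [0.5275, 0.2199, 0.298]
tool_rot: [0.001, 0.806, -0.592, -0.0]
wrist_force: [0.9, -0.0, 0.3]
opening: 0.003
```

Run:
```python
from h import *
s=ctrl.state(); im,d,m=grab('wrist'); cv2.imwrite('pics/w3.png',im); print(s['t'],s['eef_pos'],s['tool_rot'])
q=R.from_quat(np.roll(s['tool_rot'],-1)).as_matrix(); print(q.T@(np.array([.529,.222,.078])-s['eef_pos'])*1e3)
```

```text
10.3 [0.52752241 0.21987421 0.29799297] [ 1.19016231e-03  8.05819838e-01 -5.92159582e-01 -3.99223676e-05]
[ -1.8833275   -2.47745867 219.98618782]
```

View pics/w3.png

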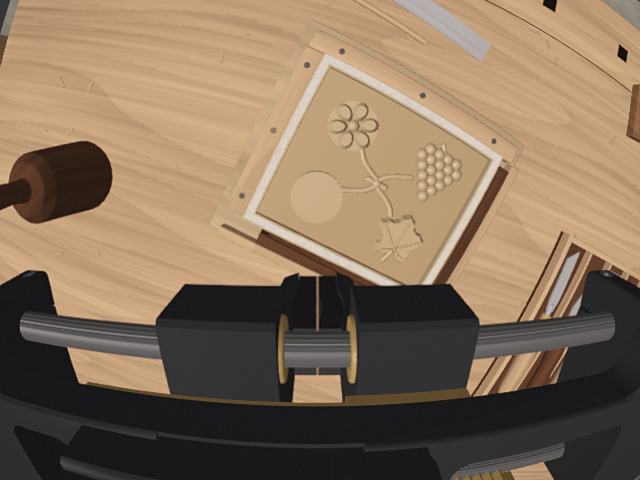

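The wrist view shows the smooth boss centred at about (316,197), spanning columns 290–342. The mallet is at (60,180), well away.

Run:
```python
from h import *
l,r,t,b=[fish(*p,.045) for p in((290,198),(342,197),(316,171),(316,223))]
P=(l+r+t+b)/4; print(np.linalg.norm(l-r),np.linalg.norm(t-b),P,fish(316,197))
s=ctrl.state(); q=R.from_quat(np.roll(s['tool_rot'],-1)).as_matrix(); print(q.T@(np.array([*P[:2],.078])-s['eef_pos'])*1e3)
```

```text
0.05537918408498715 0.05621697202740245 [0.52805207 0.22123978 0.045     ] [0.52829132 0.22130961 0.04408407]
[ -1.9926079   -1.04131689 220.20036481]
```

>>> drive_tool(
  targets=[
    [[-1,-1,14,0,-1],[0,0,25,0,-1],[0,0,30,0,-1],[0,0,30,0,-1],[0,0,30,0,-1],[0,0,30,0,-1],[0,0,25,0,-1],[0,0,20,0,-1],[0,0,10,0,-1],[0,0,5,0,-1],[0,0,0,0,-1],[0,0,0,0,-1],[0,0,0,0,-1]],
  ],
)

```text
t: 11.98
eef_pos: [0.5292, 0.2225, 0.0803]
tool_rot: [-0.0, 0.806, -0.592, 0.0]
wrist_force: [-0.3, -0.3, -0.8]
opening: 0.006
```

Run:
```python
from h import *
s=ctrl.state(); im,d,m=grab('wrist'); a,_,_=grab('scene'); b,_,_=grab('side')
f=lambda im,x,y,w,h:cv2.resize(im[y:y+h,x:x+w],(400,300),interpolation=cv2.INTER_CUBIC)
cv2.imwrite('pics/w4.png',np.vstack([im[120:360,:].repeat(1,0),np.zeros((0,640,3),np.uint8)])); cv2.imwrite('pics/s4.png',np.hstack([f(a,285,210,160,120),f(b,160,200,160,120)]))
print(s['t'],s['eef_pos'],s['tool_rot'])
q=R.from_quat(np.roll(s['tool_rot'],-1)).as_matrix(); print(q.T@(np.array([.528,.2215,.078])-s['eef_pos'])*1e3)
```

```text
11.975 [0.52917677 0.22251145 0.08027023] [-4.92322455e-04  8.05969872e-01 -5.91956277e-01  2.99886226e-04]
[0.61329165 1.42808487 2.26852758]
```

View pics/s4.png

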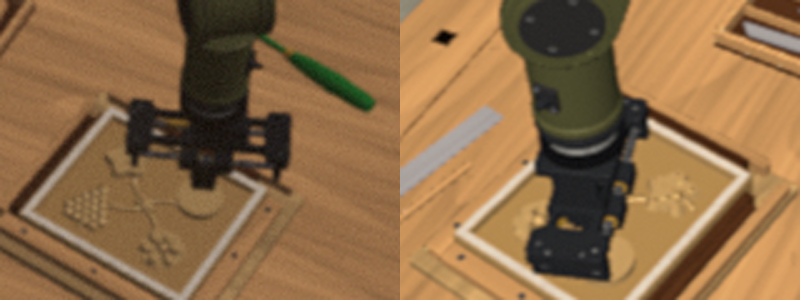

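Both outside views show the fingertips above the boss and clear of it. I'll trim the height by 2 mm and hold.

>>> drive_tool(
  targets=[
    [[0,1,2,0,-1],[0,0,0,0,-1],[0,0,0,0,-1],[0,0,0,0,-1],[0,0,0,0,-1],[0,0,0,0,-1],[0,0,0,0,-1],[0,0,0,0,-1],[0,0,0,0,-1],[0,0,0,0,-1],[0,0,0,0,-1],[0,0,0,0,-1],[0,0,0,0,-1],[0,0,0,0,-1],[0,0,0,0,-1],[0,0,0,0,-1],[0,0,0,0,-1],[0,0,0,0,-1],[0,0,0,0,-1],[0,0,0,0,-1]],
  ],
)

```text
t: 14.62
eef_pos: [0.5279, 0.2221, 0.0777]
tool_rot: [0.0, 0.806, -0.592, 0.0]
wrist_force: [0.0, 0.1, -0.6]
opening: -0.001
```

Run:
```python
from h import *
s=ctrl.state(); print(s['t'],s['eef_pos'],s['wrist_force'],np.abs(s['joint_velocities']).max()); print(ctrl.close_job())
```

```text
14.625 [0.52785142 0.22207151 0.0776894 ] [ 0.00674498  0.12221414 -0.64570376] 0.0027246901457330355
the job is handed in; nothing more can be done
None
```

I pointed first at the fishtail gouge's fan, then at the plain boss, and handed the job in at 14.6 s with the fingers still over the boss. No verdict was reported.

- **Fishtail gouge:** with closed fingers pointing straight down, I held for over 2 s at (0.543, -0.269), within about 1 mm of the measured blade point. The fingertips were about 26 mm above the blade, whose top I measured at about 9.5 mm. The overhead scene camera read the blade top at 16 to 19 mm. I trusted the closer wrist depth, which read the bench within 1 mm, and set the height so the gap would be about 20 mm even for a blade top at 16 mm.
- **Travel:** I rose straight up until the tool was about 0.30 m above the bench, crossed at that height, and came straight down over the boss.
- **Boss:** I held for over 2 s at (0.528, 0.222), within about 1 mm of the measured centre. The fingertips were about 25 mm above its top. The three camera estimates of that centre agreed within about 4 mm.
- **Contact:** wrist force stayed below about 1 N at every reading, and the arm was still at the end.

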